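# Empty a spice shaker into the catch tray

### The job

Unscrew the perforated steel cap from the clear shaker jar held in the tipping stand (not the loose shaker standing on the table) and lay it flat, holes up, in the middle of the white pad on the stand. Then push the open jar over towards the stand's steel catch tray so that both nutmegs left in it pour out of the wide mouth and lie in the tray.

Things in the scene. Friction and masses are not known exactly. Their poses are not given: they have to be found in the camera images.
- stand: Fixed stand: grey base, origin on the table under the jar's axis, z up, x away from the robot, y from jar to tray. White cap pad 120 mm square, centre y -130 mm, top z 12. Steel tray 150 (x) by 170 (y) mm, centre y +175, rim z 46, floor z 10. Two posts 112 high at x -46 and +46, y +35. Sealed jars 115 high stand 155 mm or more out at +x.
- jar (a joint): Tip of jar and cradle (0.7 kg), 0 upright, grows towards the tray (+y) to its stop at 2.27 rad; hinge along stand x at y +35, z 100 mm. Clear jar, 48 mm across, z 85 to rim z 190, held up to z 150 by a steel cradle 64 mm wide. Rests upright by its weight. Push near the rim from the pad side, a few N; past about 1.1 rad it falls on by itself in 1 to 3 s.
- cap_center (a point): Centre of the round perforated steel cap, 61 mm across, 24 high, 50 g; z out of its flat holed top. At first on the jar, underside z 170, top z 194 mm. Bayonet thread: turn 55 to 65 degrees anticlockwise seen from above (free from 45, light stop at 67), then lift straight up 25 mm or more. Turns easily; cannot be pulled off unturned.
- nutmeg_a: Brown whole nutmeg, 26 mm long, 19 thick, 10 g, loose in the bottom of the clear jar (45 mm inside), too big for the cap's holes; origin at its centre.
- nutmeg_b: The second, like the first, in the same jar; origin at its centre.
There are look-alikes about, which are no part of the job. Of the things shaped like the part that bears cap_center, the bare steel one is meant.

How it is judged:
By the outcome, as a careful person would: the job done as asked, in the order asked, and still so for the second after the job is handed in, with the robot touching nothing.
It also fails if it takes over 58 s, if anything falls off the work surface, if the arm or the gripper's body presses on something with over 40 N, if the wrist force passes 120 N, or if a joint passes its speed limit or range.

### The arm

A 7-joint arm with a two-finger parallel gripper is mounted at the origin on the work surface. World frame = base frame: x ahead of the robot, y to its left, z up, the work surface at z = 0. Lengths are in m, angles in rad, forces in N, time in s.
With the tool pointing down it reaches from about 0.4 to 0.875 m from the base axis. Payload 19.3 kg.
Tool frame: the origin (TCP) lies between the finger pads; the fingertips stand bot.tcp_to_tips ahead of it and the grasp point (between the pads) is the TCP (bot.tcp_to_tips is the distance from the TCP to the fingertips, in m); z points along the fingers, y is the line along which they close (so a half turn about z gives the same grasp; the last joint's range is limited). The gripper opens to 85 mm and grips with 20 to 120 N. Pads are 22 mm wide; open, the fingers measure 114 mm over their backs; the gripper's body (76 mm by 85 mm) begins 54 mm behind the grasp point. The pads swing forward as they close: fully open they stand 13 mm farther back than shut.
Start: joints at [1.095, 0.521, -0.036, 1.599, 0.021, 1.021, -0.113], TCP at [0.247, -0.574, 0.25] pointing down, gripper open.
Joint ranges: [-2.91, 2.91], [-0.3, 2.13], [-1.5, 1.42], [0.17, 2.43], [-1.26, 4.41], [0.16, 1.93], [-2.52, 2.52]. Speed limits (rad/s): [1.89, 1.89, 2.39, 2.39, 3.01, 3.01, 3.01].

### API

Orientations are given as [roll, pitch, yaw] about the fixed x, y, z axes, in that order (R = Rz(yaw) Ry(pitch) Rx(roll)).
In Python, from workcell import telemetry, grab_frame, bot gives the robot as it stands. The module is installed in compiled form; this text tells all that it offers.
- The arm moves only by the shell command python3 -m crank 'ROWS' [FORCE]. ROWS is text: rows parted by semicolons, each of 7 numbers parted by spaces: the finger opening in m, from 0 to 0.0854, then the shift along the tool's x, y, z in m, then the turn, a rotation vector about the tool's x, y, z in degrees. A call has exactly 8 rows; each row shifts and turns the commanded pose from where the row before left it, along the tool's axes as they then stand; what a row does not reach is not made up. A row lasts 1/12 s, in which the tool goes at most 41.7 mm and 7.16 degrees, less where a joint would pass 70% of its speed; a pose out of reach is approached as far as the arm can. A call with a gripper value outside its range is refused whole. The fingers move at their own pace and stop on an object; FORCE is the grip in N (left out, the last holds). Time passes only in rows, so rows that do not move let the fingers close, or fill a call up. It gives the time, the measured TCP pose, the force, the opening and the grip force at its end, in the units of the state.
- telemetry.observe(): the state, without advancing time (a new reading comes with each control period).
- grab_frame(name): name is "side" or "top"; returns a dict with "pixels" (420x560x3 uint8, red, green, blue), "depth" (420x560 float32, m along the optical axis (not along the pixel's ray), 0 where there is no reading), "vertical_fov" (degrees; the focal length in pixels is half the picture's height over the tangent of half this angle, whatever the lens; pixels are square), "cx", "cy" (the principal point, pixels), "distortion" ([k1, k2, p1, p2, k3] as OpenCV has them; the pictures are not rectified), "R" (3x3) and "t" (3): a world point X has camera coordinates R X + t. Camera axes: x right, y down, z forward; pixel columns grow to the right and rows downward; lengths in m; the calibration is good to about 2 mm. A picture is of the moment at which its call begins.
- bot.job_done(): hands the job in; it is judged then, once.
The state is a dict: "clock": time; "qpos": joint angles; "qd": joint speeds; "joint_efforts": joint torques, N m; "position": TCP position; "tool_rot": TCP orientation; "force": force on the tool from outside, world axes, zero at the start; "moment": the same for the moment, N m; "grip_width": finger opening in m; "finger_force": force on a finger pad.
Only numpy, scipy, OpenCV 4.12 (cv2) and the standard library are available. Lean on these libraries where they do the work, as an engineer would, in place of code of your own. Each camera call takes 0.05 s, during which the arm holds its last target. There are 200 camera calls.

## Working session

There is one attempt and no reset: what is moved stays moved. The work goes in short steps, Python scripts to look and compute and a shell command to move; the robot and the scene stay as the last step left them, time stands still between calls to the robot, and variables do not carry over. Pictures are saved under pics/ and viewed, at most 10 in all, crops included, and the job is handed in when it is done.

```bash
mkdir -p pics; cat > h.py <<'E'
import numpy as np, cv2
from workcell import telemetry, grab_frame, bot
def K(f):
    h=f["pixels"].shape[0]; F=h/2/np.tan(np.radians(f["vertical_fov"]/2))
    return np.array([[F,0,f["cx"]],[0,F,f["cy"]],[0,0,1.]])
def ray(f,u,v):
    p=cv2.undistortPoints(np.array([[[u,v]]],float),K(f),np.array(f["distortion"],float))[0,0]
    R=np.array(f["R"]);t=np.array(f["t"]); return -R.T@t, R.T@np.array([p[0],p[1],1.])
def onz(f,u,v,z):
    o,d=ray(f,u,v); return o+d*(z-o[2])/d[2]
def dep(f,u,v):
    o,d=ray(f,u,v); return o+d*f["depth"][int(round(v)),int(round(u))]
def proj(f,X):
    R=np.array(f["R"]); return cv2.projectPoints(np.array(X,float).reshape(-1,3),cv2.Rodrigues(R)[0],np.array(f["t"],float),K(f),np.array(f["distortion"],float))[0][:,0]
def save(f,n,crop=None,s=1):
    im=f["pixels"][:,:,::-1]
    if crop: im=im[crop[1]:crop[3],crop[0]:crop[2]]
    cv2.imwrite("pics/"+n+".png",cv2.resize(im,None,fx=s,fy=s,interpolation=cv2.INTER_CUBIC))
E
python3 - <<'E'
from h import *
import pickle
a=grab_frame("side");b=grab_frame("top")
pickle.dump((a,b),open("f0.pkl","wb"))
save(a,"side0",s=1.4);save(b,"top0",s=1.4)
s=telemetry.observe();print(s,bot.tcp_to_tips)
for f in(a,b):print(-np.array(f["R"]).T@f["t"],f["vertical_fov"],f["R"])
E
```

```text
{'clock': 0.1, 'qpos': array([ 1.09480386,  0.52194796, -0.03632881,  1.59990676,  0.02122465,
        1.02109224, -0.11279671]), 'qd': array([-2.25214417e-03, -8.64071496e-04, -3.26155409e-04, -6.20110440e-05,
        8.75297248e-04, -1.23244134e-03,  7.27294115e-04]), 'joint_efforts': array([ 5.59825567e-03, -9.28480625e+01,  1.98515542e+00, -3.70532835e+01,
        1.81739306e-02,  5.26330783e-03,  2.73915555e-05]), 'position': array([ 0.24658189, -0.57402085,  0.24980313]), 'tool_rot': array([-3.14062785e+00,  8.63907139e-05,  4.05798105e-01]), 'force': array([-0.51699625, -0.03941002,  0.81749393]), 'moment': array([0.02566997, 0.05585331, 0.03570164]), 'finger_force': 0.0, 'grip_width': 0.08525611432896825} 0.019
[0.37041276 0.7036723  0.83870983] 42.6595031193769 [[-0.98842276 -0.15050634  0.01919078]
 [-0.11769893  0.68078182 -0.72296824]
 [ 0.09574657 -0.716857   -0.69061468]]
[ 0.35450796 -0.0546308   0.93725681] 52.79993632136228 [[ 0.01498494 -0.9997844  -0.01437406]
 [-0.98685444 -0.01247456 -0.16112943]
 [ 0.16091538  0.01659962 -0.9868286 ]]
```

View pics/side0.png

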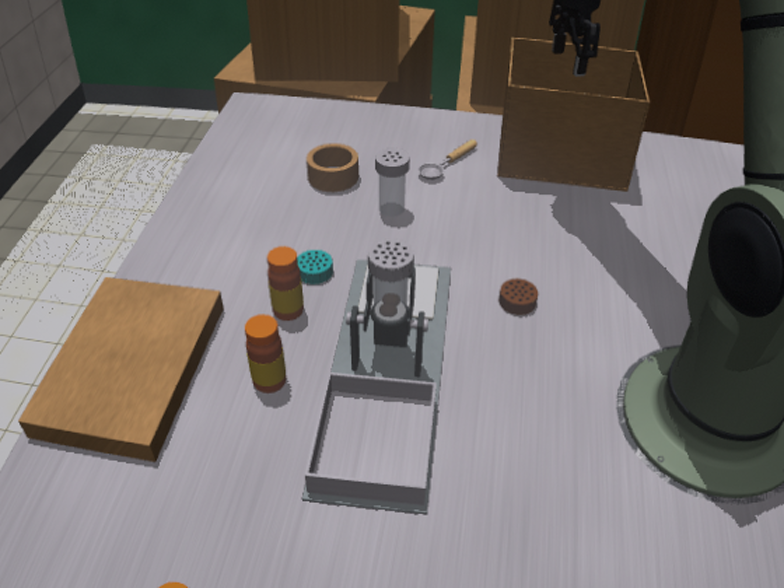

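View pics/top0.png

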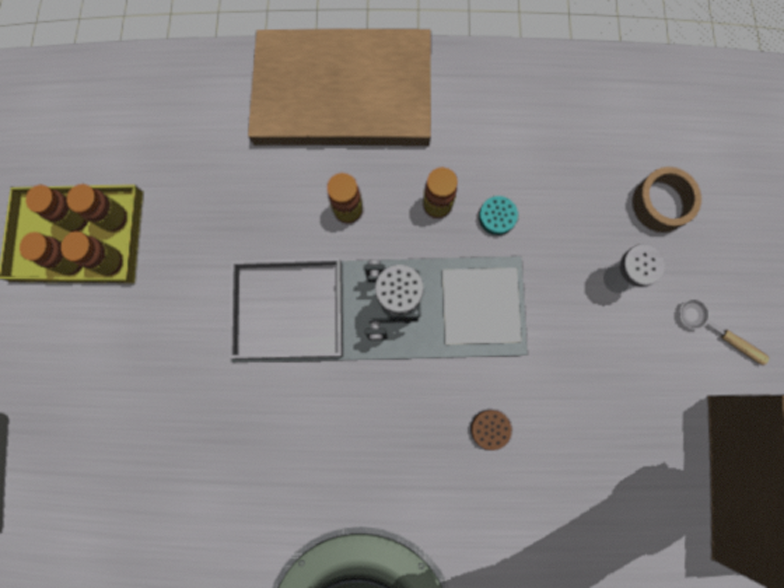

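The pictures show these cap-like things, in 1.4x pixels of the top view:
- (400,288): bare steel cap on the jar between the posts of the grey stand, (391,255) in the side view. This is the one meant.
- (642,265): steel cap on the loose shaker.
- (499,214): teal cap.
- (492,430): brown cap.

The pad is at about (482,306) and the tray at about (288,310). I'll measure now and confirm with a crop.

```bash
python3 - <<'E'
from h import *
import pickle
a,b=pickle.load(open("f0.pkl","rb"))
im=b["pixels"]; hsv=cv2.cvtColor(im,cv2.COLOR_RGB2HSV)
# pad
sub=np.zeros(im.shape[:2],np.uint8); x0,y0,x1,y1=310,185,378,256
g=im[:,:,:].min(2)
r=g[y0:y1,x0:x1]; th,m=cv2.threshold(r,0,255,cv2.THRESH_OTSU)
cs=max(cv2.findContours(m,0,2)[0],key=cv2.contourArea)
q=cv2.boxPoints(cv2.minAreaRect(cs))+[x0,y0]; P=np.array([onz(b,*p,.012) for p in q])
print("pad",q,P,P.mean(0),[np.linalg.norm(P[i]-P[i-1]) for i in range(4)])
# tray inner/outer approx px rim corners
T=np.array([onz(b,u/1.4,v/1.4,.046) for u,v in[(234,263),(340,262),(340,357),(233,359)]]);print("tray",T,T.mean(0))
# cap top view via depth
for n,f,w in(("top",b,(262,185,312,230)),("side",a,(255,165,305,205))):
    pts=[];
    for v in range(w[1],w[3]):
        for u in range(w[0],w[2]):
            X=dep(f,u,v)
            if .185<X[2]<.205: pts.append([u,v,*X])
    pts=np.array(pts);print(n,len(pts),pts.mean(0),pts.min(0),pts.max(0), np.median(pts[:,4]))
    c,rad=cv2.minEnclosingCircle(pts[:,2:4].astype(np.float32));print(c,rad)
ca=cv2.resize(a["pixels"][150:290,215:335],None,fx=3,fy=3,interpolation=2);cb=cv2.resize(b["pixels"][165:275,235:385],None,fx=2.9,fy=3.82,interpolation=2)
cv2.imwrite("pics/crop.png",np.hstack([ca,cb[:420]])[:,:,::-1])
E
```

```text
pad [[316.54160786 192.03941536]
 [370.61021805 190.57810402]
 [372.05036545 243.86351013]
 [317.9817543  245.32482147]] [[ 0.5464688  -0.1226711   0.012     ]
 [ 0.55145266 -0.24395515  0.012     ]
 [ 0.43210688 -0.24485272  0.012     ]
 [ 0.42761703 -0.12594748  0.012     ]] [ 0.48941134 -0.18435661  0.012     ] [np.float64(0.11889691613249102), np.float64(0.12138640062023054), np.float64(0.11934915364068148), np.float64(0.11898998202085881)]
tray [[0.5451092  0.204553   0.046     ]
 [0.54829299 0.03870997 0.046     ]
 [0.40235312 0.03459479 0.046     ]
 [0.39627976 0.19773419 0.046     ]] [0.47300877 0.11889799 0.046     ]
top 929 [ 2.84544672e+02  2.05625404e+02  4.83262359e-01 -5.22498568e-02
  1.94348668e-01] [ 2.68000000e+02  1.89000000e+02  4.53813495e-01 -8.16802906e-02
  1.85134620e-01] [ 3.01000000e+02  2.22000000e+02  5.14121967e-01 -2.26274467e-02
  1.98304152e-01] 0.19441147568619566
(0.48406174778938293, -0.05231746286153793) 0.030874045565724373
side 692 [ 2.78989884e+02  1.82869942e+02  4.84158076e-01 -4.73500750e-02
  1.95004071e-01] [ 2.63000000e+02  1.70000000e+02  4.54493470e-01 -8.51574820e-02
  1.85009396e-01] [ 2.95000000e+02  1.96000000e+02  5.15148046e-01 -1.88972863e-02
  1.99547910e-01] 0.19591393149178565
(0.4870636463165283, -0.05203872546553612) 0.033242158591747284
```

View pics/crop.png

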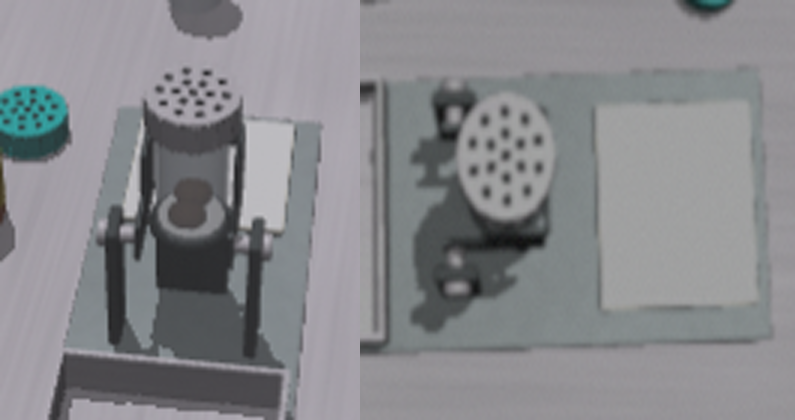

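The crop confirms it: the bare steel cap on the clear jar with two nutmegs in it, between the posts. The jar axis is near (0.484, -0.0525), the pad at (0.489, -0.184), and the stand is yawed about 2.7°. These agree with the 130 and 175 mm given. I'll lift clear of the box and travel there.

```bash
python3 -m crank '0.085 0 0 -0.03 0 0 0;0.085 0 0 -0.03 0 0 0;0.085 0.0265 -0.0241 0 0 0 0;0.085 0.0265 -0.0241 0 0 0 0;0.085 0.0265 -0.0241 0 0 0 0;0.085 0.0265 -0.0241 0 0 0 0;0.085 0.0265 -0.0241 0 0 0 0;0.085 0.0265 -0.0241 0 0 0 0' 40; python3 -m crank '0.085 0.0265 -0.0241 0 0 0 0;0.085 0.0265 -0.0241 0 0 0 0;0.085 0.0265 -0.0241 0 0 0 0;0.085 0.0265 -0.0241 0 0 0 0;0.085 0.0265 -0.0241 0 0 0 0;0.085 0.0265 -0.0241 0 0 0 0;0.085 0.0265 -0.0241 0 0 0 0;0.085 0.0265 -0.0241 0 0 0 0'
cat > to.py <<'E'
import sys
from h import *
from scipy.spatial.transform import Rotation as Ro
s=telemetry.observe();R=Ro.from_euler("xyz",s["tool_rot"])
print("t",s["clock"],"pos",s["position"].round(4),"yaw",np.degrees(s["tool_rot"]).round(2),"q",s["qpos"].round(2),"F",s["force"].round(1),"w",round(s["grip_width"],4),round(s["finger_force"],1))
if len(sys.argv)>3: print("tool shift mm",(R.inv().apply(np.array(sys.argv[1:4],float)-s["position"])*1000).round(1))
E
python3 to.py .484 -.0525 .25
```

```text
clock: 0.77
position: [0.3359, -0.3769, 0.3102]
tool_rot: [-3.141, 0.0, 0.406]
force: [1.0, -0.2, 0.6]
grip_width: 0.085
finger_force: 0.0
clock: 1.43
position: [0.4546, -0.1161, 0.3103]
tool_rot: [3.142, 0.0, 0.406]
force: [0.4, -0.7, 0.9]
grip_width: 0.0851
finger_force: 0.0
t 1.4333 pos [ 0.4546 -0.1161  0.3103] yaw [1.800e+02 1.000e-02 2.324e+01] q [ 0.38  0.22 -0.3   1.91  0.07  1.03 -1.12] F [ 0.4 -0.7  0.9] w 0.0851 0.0
tool shift mm [ 52.1 -46.9  60.3]
```

```bash
python3 -m crank '0.085 0.0265 -0.0239 0 0 0 0;0.085 0.0256 -0.023 0 0 0 0;0.085 0 0 0.02 0 0 0;0.085 0 0 0.02 0 0 0;0.085 0 0 0.02 0 0 0;0.085 0 0 0.015 0 0 0;0.085 0 0 0 0 0 0;0.085 0 0 0 0 0 0' >/dev/null; python3 to.py .484 -.0525 .189; python3 - <<'E'
from h import *
a=grab_frame("side");b=grab_frame("top")
ca=cv2.resize(a["pixels"][90:290,195:365],None,fx=2.2,fy=2.2,interpolation=2);cb=cv2.resize(b["pixels"][120:320,200:370],None,fx=2.2,fy=2.2,interpolation=2)
cv2.imwrite("pics/pre.png",np.hstack([ca,cb])[:,:,::-1])
E
```

```text
t 2.1 pos [ 0.4835 -0.0541  0.2351] yaw [-1.7996e+02  7.0000e-02  2.3250e+01] q [ 0.26  0.34 -0.33  1.96  0.14  0.87 -1.32] F [-0.4  0.1  0.2] w 0.0848 0.0
tool shift mm [ 1.2 -1.2 46.1]
```

View pics/pre.png

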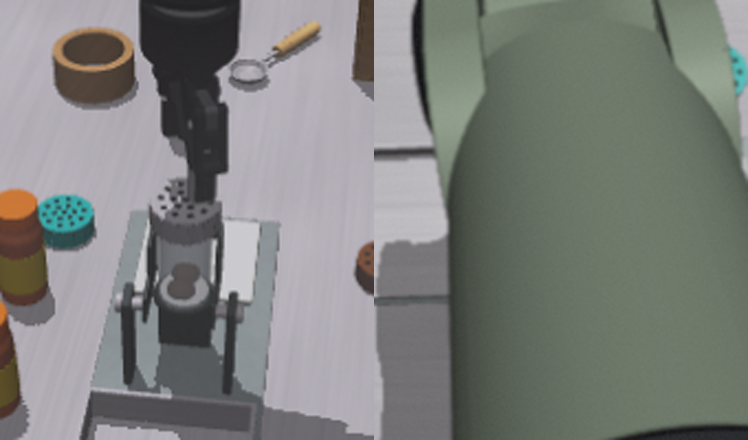

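The side view shows the gripper straddling the cap's axis just above it, with the near finger in front of the cap. The arm blocks the top view. Descend.

```bash
python3 -m crank '0.085 0.0012 -0.0012 0.01 0 0 0;0.085 0 0 0.01 0 0 0;0.085 0 0 0.009 0 0 0;0.085 0 0 0.008 0 0 0;0.085 0 0 0.006 0 0 0;0.085 0 0 0.003 0 0 0;0.085 0 0 0 0 0 0;0.085 0 0 0 0 0 0'; python3 to.py .484 -.0525 .189
```

```text
clock: 2.87
position: [0.4844, -0.0525, 0.1893]
tool_rot: [-3.141, 0.0, 0.406]
force: [-0.8, -0.5, -0.1]
grip_width: 0.0848
finger_force: 0.0
t 2.8667 pos [ 0.4844 -0.0525  0.1893] yaw [-1.7999e+02  1.0000e-02  2.3250e+01] q [ 0.24  0.4  -0.32  2.    0.18  0.76 -1.35] F [-0.8 -0.5 -0.1] w 0.0848 0.0
tool shift mm [-0.4 -0.2  0.3]
```

```bash
python3 -m crank '0.06 0 0 0 0 0 0;0.055 0 0 0 0 0 0;0.05 0 0 0 0 0 0;0.05 0 0 0 0 0 0;0.05 0 0 0 0 0 0;0.05 0 0 0 0 0 0;0.05 0 0 0 0 0 0;0.05 0 0 0 0 0 0' 35
```

```text
clock: 3.53
position: [0.4846, -0.0527, 0.1899]
tool_rot: [3.141, -0.001, 0.406]
force: [-1.2, 0.0, 6.3]
grip_width: 0.0602
finger_force: 36.2
```

```bash
python3 -m crank '0.05 0 0 0 0 0 -4;0.05 0 0 0 0 0 -7;0.05 0 0 0 0 0 -7;0.05 0 0 0 0 0 -7;0.05 0 0 0 0 0 -7;0.05 0 0 0 0 0 -7;0.05 0 0 0 0 0 -7;0.05 0 0 0 0 0 -4' ; python3 -m crank '0.05 0 0 0 0 0 -4;0.05 0 0 0 0 0 -4;0.05 0 0 0 0 0 -2;0.05 0 0 0 0 0 0;0.05 0 0 0 0 0 0;0.05 0 0 0 0 0 0;0.05 0 0 0 0 0 0;0.05 0 0 0 0 0 0' ; python3 to.py; python3 -c "
from workcell import telemetry as t;print(t.observe()['moment'])"
```

```text
clock: 4.2
position: [0.4849, -0.0524, 0.1899]
tool_rot: [3.14, -0.001, 1.285]
force: [1.0, 1.4, 4.8]
grip_width: 0.0598
finger_force: 37.2
clock: 4.87
position: [0.4849, -0.0525, 0.1899]
tool_rot: [3.14, 0.0, 1.453]
force: [0.4, -1.1, 5.6]
grip_width: 0.0603
finger_force: 37.2
t 4.8667 pos [ 0.4849 -0.0525  0.1899] yaw [179.92   0.    83.24] q [ 0.43  0.44 -0.57  1.99  0.33  0.8  -0.45] F [ 0.4 -1.1  5.6] w 0.0603 37.2
[0.13689821 0.08353102 0.081038  ]
```

```bash
python3 -m crank '0.05 0 0 -0.002 0 0 0;0.05 0 0 -0.004 0 0 0;0.05 0 0 -0.006 0 0 0;0.05 0 0 -0.008 0 0 0;0.05 0 0 -0.01 0 0 0;0.05 0 0 -0.01 0 0 0;0.05 0 0 -0.01 0 0 0;0.05 0 0 0 0 0 0'; python3 to.py .4895 -.184 .05;  python3 - <<'E'
from h import *
a=grab_frame("side");save(a,"lift",(195,90,365,290),2.5)
E
```

```text
clock: 5.53
position: [0.4852, -0.0526, 0.2416]
tool_rot: [3.139, 0.0, 1.453]
force: [0.7, -0.2, -0.1]
grip_width: 0.06
finger_force: 37.9
t 5.5333 pos [ 0.4852 -0.0526  0.2416] yaw [1.7983e+02 1.0000e-02 8.3240e+01] q [ 0.47  0.36 -0.61  1.94  0.26  0.91 -0.39] F [ 0.7 -0.2 -0.1] w 0.06 37.9
tool shift mm [-130.    19.2  191.6]
```

View pics/lift.png

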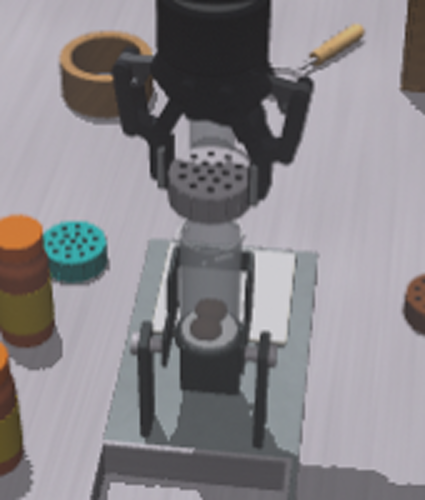

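The cap is off: it is level in the gripper at crop (210,180), well above the open jar, and both nutmegs are still in the jar at (208,318). Take it to the pad.

```bash
python3 -m crank '0.05 -0.02 0.003 0 0 0 0;0.05 -0.03 0.0047 0 0 0 0;0.05 -0.03 0.0047 0 0 0 0;0.05 -0.03 0.0047 0 0 0 0;0.05 -0.019 0.0029 0 0 0 0;0.05 0 0 0.02 0 0 0;0.05 0 0 0.03 0 0 0;0.05 0 0 0.03 0 0 0'; python3 -m crank '0.05 0 0 0.03 0 0 0;0.05 0 0 0.03 0 0 0;0.05 0 0 0.025 0 0 0;0.05 0 0 0.015 0 0 0;0.05 0 0 0.008 0 0 0;0.05 0 0 0 0 0 0;0.05 0 0 0 0 0 0;0.05 0 0 0 0 0 0'; python3 to.py .490 -.183 .032
```

```text
clock: 6.25
position: [0.489, -0.1836, 0.1584]
tool_rot: [3.141, 0.0, 1.452]
force: [1.4, -1.7, 0.0]
grip_width: 0.06
finger_force: 37.9
clock: 6.92
position: [0.4896, -0.1832, 0.0523]
tool_rot: [3.14, 0.0, 1.453]
force: [-0.6, -0.6, -0.8]
grip_width: 0.06
finger_force: 38.0
t 6.9167 pos [ 0.4896 -0.1832  0.0523] yaw [1.7992e+02 2.0000e-02 8.3250e+01] q [ 0.54  0.69 -0.4   1.99  0.49  0.56 -0.32] F [-0.6 -0.6 -0.8] w 0.06 38.0
tool shift mm [ 0.2  0.3 20.3]
```

```bash
python3 -m crank '0.05 0 0 0.006 0 0 0;0.05 0 0 0.005 0 0 0;0.05 0 0 0.003 0 0 0;0.05 0 0 0.003 0 0 0;0.05 0 0 0.002 0 0 0;0.05 0 0 0 0 0 0;0.05 0 0 0 0 0 0;0.05 0 0 0 0 0 0'
```

```text
clock: 7.58
position: [0.4891, -0.183, 0.0322]
tool_rot: [-3.142, -0.0, 1.453]
force: [0.1, 0.0, -0.0]
grip_width: 0.0605
finger_force: 38.0
```

Wanted: first contact.

```bash
python3 -m crank '0.05 0 0 0.001 0 0 0;0.05 0 0 0 0 0 0;0.05 0 0 0 0 0 0;0.05 0 0 0.0005 0 0 0;0.05 0 0 0 0 0 0;0.05 0 0 0 0 0 0;0.05 0 0 0 0 0 0;0.05 0 0 0 0 0 0';python3 - <<'E'
from h import *
a=grab_frame("side")
import pickle;pickle.dump(a,open("fp.pkl","wb"))
print([ (X:=dep(a,*p)).round(4) for p in proj(a,[[.489,-.183,.036],[.489,-.165,.036],[.50,-.175,.036],[.475,-.17,.036]])])
E
```

```text
clock: 8.25
position: [0.4892, -0.1831, 0.0318]
tool_rot: [3.141, 0.001, 1.453]
force: [-7.3, 2.6, 28.3]
grip_width: 0.06
finger_force: 40.9
[array([ 0.4693, -0.0358,  0.1693]), array([ 0.4712, -0.0343,  0.1568]), array([ 0.4789, -0.0316,  0.167 ]), array([ 0.4616, -0.0584,  0.1386])]
```

```bash
python3 -m crank '0.05 0 0 -0.001 0 0 0;0.05 0 0 0 0 0 0;0.064 0 0 0 0 0 0;0.068 0 0 0 0 0 0;0.075 0 0 0 0 0 0;0.085 0 0 0 0 0 0;0.085 0 0 0 0 0 0;0.085 0 0 0 0 0 0';python3 -m crank '0.085 0 0 -0.005 0 0 0;0.085 0 0 -0.01 0 0 0;0.085 0 0 -0.03 0 0 0;0.085 0 0 -0.035 0 0 0;0.085 0 0 -0.035 0 0 0;0.085 0 0 -0.035 0 0 0;0.085 0 0 -0.035 0 0 0;0.085 0 0 -0.035 0 0 0'; python3 to.py;python3 - <<'E'
from h import *
a=grab_frame("side");b=grab_frame("top")
ca=cv2.resize(a["pixels"][90:290,195:365],None,fx=2.2,fy=2.2,interpolation=2);cb=cv2.resize(b["pixels"][120:320,240:410],None,fx=2.2,fy=2.2,interpolation=2)
cv2.imwrite("pics/placed.png",np.hstack([ca,cb])[:,:,::-1])
E
```

```text
clock: 8.97
position: [0.489, -0.183, 0.0317]
tool_rot: [-3.141, -0.0, 1.453]
force: [0.1, -0.3, -0.3]
grip_width: 0.0851
finger_force: 0.0
clock: 9.63
position: [0.4886, -0.1827, 0.2546]
tool_rot: [3.141, -0.0, 1.453]
force: [0.7, -0.8, -0.3]
grip_width: 0.0853
finger_force: 0.0
t 9.6333 pos [ 0.4886 -0.1827  0.2546] yaw [179.97  -0.    83.28] q [ 0.68  0.4  -0.57  1.84  0.26  0.97 -0.12] F [ 0.7 -0.8 -0.3] w 0.0853 0.0
```

View pics/placed.png

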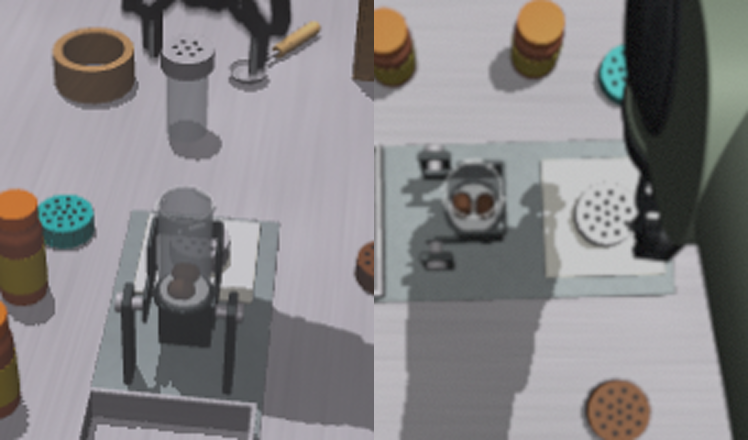

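The cap lies flat, holes up, near the middle of the pad at crop (605,212). The jar is open with both nutmegs in it, at (472,205). Close the fingers and go behind the rim.

```bash
python3 -m crank '0 0 0 0 0 0 0;0 0.02 -0.003 0 0 0 0;0 0.025 -0.0036 0 0 0 0;0 0.02 -0.003 0 0 0 0;0 0.012 -0.0016 0.01 0 0 0;0 0 0 0.02 0 0 0;0 0 0 0.02 0 0 0;0 0 0 0 0 0 0' 30; python3 to.py .4865 -.105 .202
```

```text
clock: 10.4
position: [0.485, -0.1047, 0.1986]
tool_rot: [-3.136, -0.001, 1.454]
force: [-0.9, -0.2, -0.4]
grip_width: 0.0005
finger_force: 0.0
t 10.4 pos [ 0.485  -0.1047  0.1986] yaw [-1.7969e+02 -4.0000e-02  8.3310e+01] q [ 0.54  0.44 -0.57  1.96  0.31  0.84 -0.33] F [-0.9 -0.2 -0.4] w 0.0005 0.0
tool shift mm [-0.1  1.5 -3.4]
```

```bash
python3 -m crank '0 0.006 -0.001 -0.001 0 0 0;0 0.006 -0.001 -0.001 0 0 0;0 0.006 -0.001 -0.001 0 0 0;0 0.006 -0.001 0 0 0 0;0 0.006 -0.001 0 0 0 0;0 0.006 -0.001 0 0 0 0;0 0.006 -0.001 0 0 0 0;0 0.006 -0.001 0 0 0 0'; python3 -m crank '0 0.007 -0.0011 0 0 0 0;0 0.007 -0.0011 0 0 0 0;0 0.007 -0.0011 0 0 0 0;0 0.007 -0.0011 0 0 0 0;0 0.007 -0.0011 0 0 0 0;0 0.007 -0.0011 0 0 0 0;0 0.007 -0.0011 0 0 0 0;0 0 0 0 0 0 0';python3 - <<'E'
from h import *
a=grab_frame("side");save(a,"push",(195,90,365,290),2.5)
E
```

```text
clock: 11.07
position: [0.485, -0.0573, 0.2063]
tool_rot: [3.14, 0.002, 1.452]
force: [-2.8, -10.3, 13.6]
grip_width: 0.0002
finger_force: 7.0
clock: 11.73
position: [0.483, -0.0054, 0.2055]
tool_rot: [3.14, -0.001, 1.455]
force: [0.2, 0.3, 0.5]
grip_width: -0.0003
finger_force: 0.1
```

View pics/push.png

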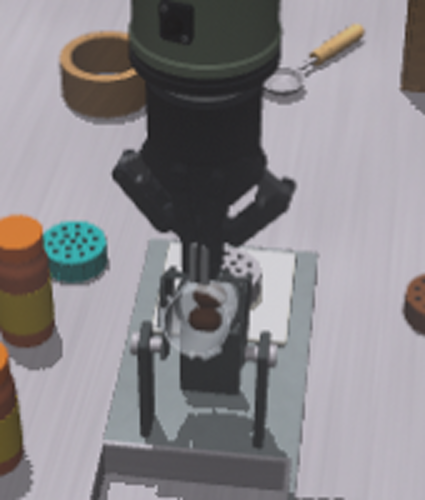

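The jar is tipped well over, with its mouth facing the tray at (200,315), and the contact force has gone. I'll let it fall, then look.

```bash
for i in 1 2 ; do python3 -m crank '0 0 0 0 0 0 0;0 0 0 0 0 0 0;0 0 0 0 0 0 0;0 0 0 0 0 0 0;0 0 0 0 0 0 0;0 0 0 0 0 0 0;0 0 0 0 0 0 0;0 0 0 0 0 0 0' | sed -n '1,4p'; done; python3 - <<'E'
from h import *
a=grab_frame("side");save(a,"fall",(195,150,365,370),2.5)
E
```

```text
clock: 12.45
position: [0.4828, -0.0071, 0.2048]
tool_rot: [-3.141, -0.0, 1.453]
force: [0.3, -0.4, 0.3]
clock: 13.12
position: [0.4828, -0.0071, 0.2048]
tool_rot: [3.142, -0.0, 1.453]
force: [-0.3, 1.2, 0.3]
```

View pics/fall.png

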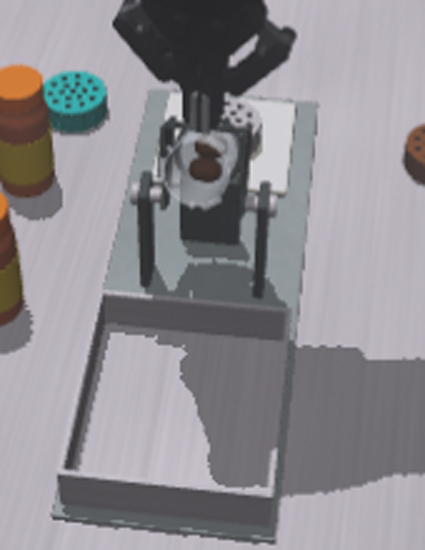

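It is balanced against the finger short of the tipping point. Push on.

```bash
python3 -m crank '0 0.005 -0.0008 0 0 0 0;0 0.005 -0.0008 0 0 0 0;0 0.005 -0.0008 0 0 0 0;0 0.005 -0.0008 0 0 0 0;0 0.005 -0.0008 0 0 0 0;0 0.005 -0.0008 0 0 0 0;0 0.005 -0.0008 0 0 0 0;0 0 0 0 0 0 0'; python3 -m crank '0 0 0 0 0 0 0;0 0 0 0 0 0 0;0 0 0 0 0 0 0;0 0 0 0 0 0 0;0 0 0 0 0 0 0;0 0 0 0 0 0 0;0 0 0 0 0 0 0;0 0 0 0 0 0 0' ; python3 - <<'E'
from h import *
a=grab_frame("side");save(a,"fall2",(195,150,365,370),2.5)
E
```

```text
clock: 13.83
position: [0.4813, 0.0297, 0.2049]
tool_rot: [3.141, -0.001, 1.454]
force: [-0.1, 0.8, -0.2]
grip_width: 0.0003
finger_force: 0.0
clock: 14.5
position: [0.4814, 0.0283, 0.2048]
tool_rot: [3.142, 0.0, 1.453]
force: [-0.4, -0.6, 0.3]
grip_width: -0.0
finger_force: 0.0
```

View pics/fall2.png

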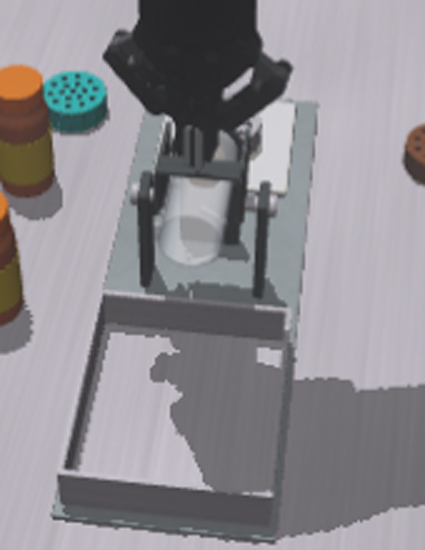

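The jar has gone past horizontal and is still falling. I'll retreat upward and aside, wait for it to settle, and measure the nutmegs by colour.

```bash
python3 -m crank '0 0 0 -0.02 0 0 0;0 0 0 -0.03 0 0 0;0 0 0 -0.03 0 0 0;0 0 0 -0.03 0 0 0;0 -0.03 0 0 0 0 0;0 -0.03 0 0 0 0 0;0 -0.03 0 0 0 0 0;0 -0.03 0 0 0 0 0'>/dev/null; python3 -m crank '0 -0.03 0 0 0 0 0;0 -0.03 0 0 0 0 0;0 -0.03 0 0 0 0 0;0 -0.03 0 0 0 0 0;0 -0.03 0 0 0 0 0;0 -0.03 0 0 0 0 0;0 -0.03 0 0 0 0 0;0 -0.03 0 0 0 0 0'>/dev/null; for i in 1 2; do python3 -m crank '0 0 0 0 0 0 0;0 0 0 0 0 0 0;0 0 0 0 0 0 0;0 0 0 0 0 0 0;0 0 0 0 0 0 0;0 0 0 0 0 0 0;0 0 0 0 0 0 0;0 0 0 0 0 0 0' | sed -n '1,3p'; done; python3 - <<'E'
from h import *
a=grab_frame("side");b=grab_frame("top")
ca=cv2.resize(a["pixels"][150:380,195:365],None,fx=2.2,fy=2.2,interpolation=2);cb=cv2.resize(b["pixels"][130:360,150:340],None,fx=2.2,fy=2.2,interpolation=2)
cv2.imwrite("pics/final.png",np.hstack([ca,cb])[:,:,::-1])
h=cv2.cvtColor(b["pixels"],cv2.COLOR_RGB2HSV);m=((h[...,0]<18)&(h[...,1]>70)&(h[...,2]<150)).astype(np.uint8)
n,_,st,c=cv2.connectedComponentsWithStats(m)
for i in range(1,n):
    if st[i,4]>15 and 160<c[i,0]<380 and 180<c[i,1]<265: print(c[i],st[i,4],dep(b,*c[i]).round(3))
E
```

```text
clock: 16.55
position: [0.4392, -0.3289, 0.3149]
tool_rot: [3.142, 0.0, 1.453]
clock: 17.22
position: [0.439, -0.3292, 0.3148]
tool_rot: [3.142, -0.0, 1.453]
[173.84745763 213.81355932] 59 [0.491 0.191 0.029]
[174.01724138 244.84482759] 58 [0.422 0.186 0.031]
```

View pics/final.png

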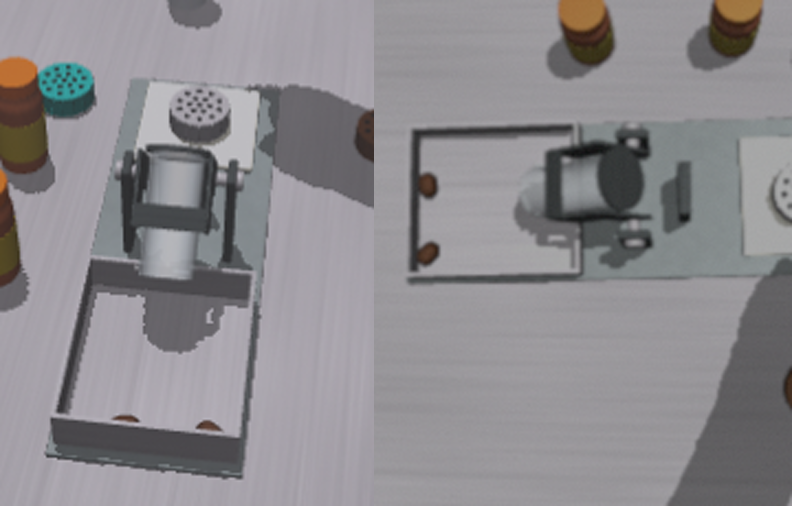

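Both nutmegs lie on the tray floor at crop (428,184) and (428,252), with tops at z about 0.03 as they should be. The jar is inverted at its stop, the cap is flat on the pad at (200,110), and the arm is clear.

```bash
python3 -c "
from workcell import bot;print(bot.job_done())"
```

```text
the job is handed in; nothing more can be done
None
```

The job is handed in at about 17 s of the 58 s: the steel cap lies flat, holes up, near the middle of the white pad, the jar is tipped to its stop, and both nutmegs lie in the tray.

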